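# Roll the specimen vice's thumbwheel until the jaw meets the gauge mark

### The arm

A 6-joint arm with a two-finger parallel gripper is mounted at the origin on the work surface. World frame = base frame: x ahead of the robot, y to its left, z up, the work surface at z = 0. Lengths are in m, angles in degrees, forces in N, time in s.
With the tool pointing down it reaches from about 0.3 to 0.75 m from the base axis. Payload 8.5 kg.
Tool frame: the origin (TCP) lies on the mounting face of the last link; the fingertips stand 173 mm ahead of it and the grasp point (between the pads) lies 155 mm ahead of it (env.tips_ahead is the distance from the TCP to the fingertips, in m); z points along the fingers, x is the direction in which the jaws open and shut, and the axes are right-handed (so a half turn about z gives the same grasp; the last joint's range is limited). The gripper opens to 85 mm and grips with 20 to 120 N. Pads are 22 mm wide; open, the fingers measure 114 mm over their backs; the gripper's body (76 mm by 85 mm) begins 54 mm behind the grasp point. The pads swing forward as they close: fully open they stand 13 mm farther back than shut.
Start: joints at [-88.711, 21.807, 74.336, -0, 83.858, -12.336], TCP at [0.13, -0.535, 0.405] pointing down, gripper open.
Joint ranges: [-178.18, 178.18], [-50.72, 133.34], [12.68, 142.11], [-81.47, 261.47], [9.98, 163.14], [-165.26, 165.26]. Speed limits (degrees/s): [136.94, 136.94, 180, 180, 180, 180].

### API

Orientations are given as a 3x3 rotation matrix whose columns are the frame's x, y, z axes.
In Python, from rig import env gives the robot as it stands. The module is installed in compiled form; this text tells all that it offers.
- The arm moves only by the tool step_arm, never from a script. Its argument "increments" is a list of rows, each an object of numbers: "x", "y", "z": the shift along the tool's x, y, z in cm; "wx", "wy", "wz": the turn, a rotation vector about the tool's x, y, z in rad; "gripper": the finger opening in cm, from 0 to 8.54. A call has 1 to 20 rows; each row shifts and turns the commanded pose from where the row before left it, along the tool's axes as they then stand; what a row does not reach is not made up. A row lasts 1/10 s, in which the tool goes at most 50 mm and 8.59 degrees, less where a joint would pass 70% of its speed; a pose out of reach is approached as far as the arm can. A call with a gripper value outside its range is refused whole. The fingers move at their own pace and stop on an object; "newtons" is the grip in N (left out, the last holds). Time passes only in rows, so rows that do not move let the fingers close. It gives the time, the measured TCP pose, the force and the opening at its end, in the units of the state.
- env.observe(): the state, without advancing time (a new reading comes with each control period).
- env.get_image(name): name is "side" or "top" or "wrist"; returns a dict with "color" (480x640x3 uint8, blue, green, red), "camera_matrix" (3x3 intrinsics, pixels), "distortion" ([k1, k2, p1, p2, k3] as OpenCV has them; the pictures are not rectified), "rvec" (rotation vector, rad) and "tvec" (3), from world to camera coordinates, as OpenCV has them. Camera axes: x right, y down, z forward; pixel columns grow to the right and rows downward; lengths in m; the calibration is good to about 2 mm. A picture is of the moment at which its call begins. There is no depth.
- env.close_job(): hands the job in, once; it reports no verdict.
The state is a dict: "time_s": time; "q": joint angles; "qvel": joint speeds; "joint_efforts": joint torques, N m; "position": TCP position; "tool_rot": TCP orientation; "ft_force": force on the tool from outside, world axes, zero at the start; "wrist_torque": the same for the moment, N m; "grip_width": finger opening in m.
Only numpy, scipy, OpenCV 4.12 (cv2) and the standard library are available. Lean on these libraries where they do the work, as an engineer would, in place of code of your own. Each camera call takes 0.05 s, during which the arm holds its last target. There are 200 camera calls.

### The job

Preset the specimen vice for the next sample: with a fingertip laid on top of the knurled wheel, roll it, stroke by stroke, until the gap between the jaws has closed so far that the front edge of the moving jaw's index plate stands level with the blade of the gauge. Only touch and roll the wheel: do not touch the moving jaw or shift the gauge, do not pick up or disturb anything else on the bench, and finish with the hand clear of everything.

Things in the scene. Friction and masses are not known exactly. Their poses are not given: they have to be found in the camera images.
- vice: Low white-painted specimen vice bolted down; base 90 (x) x 240 (y) x 15 mm. Origin on the bench right under the wheel's axle; y runs from the wheel towards the jaws, z up. Base spans y -50 to +190 mm. Cheeks flank the wheel (12 to 22 mm either side of its mid-plane, y -42 to +42 mm) up to z = 68 mm. Fixed jaw 70 mm wide, top z = 60 mm, face at y = 150 mm. Gauge rail along the +x edge.
- wheel: Knurled steel thumbwheel, 64 mm diameter, 20 mm wide; its frame turns with it. Origin at its centre, 54 mm above the bench, so its top is at z = 86 mm, 18 mm above the cheeks. Rolling the top towards the jaws (vice +y) closes the gap, towards -y opens it: the jaw moves 1 mm per 4 mm of rim travel (8 mm per radian). Starts at its fully open stop; light to turn, stays where left.
- wheel_axle (a point): Centre of the wheel, on its axle, which lies along the vice's x and turns in fixed bearings. Turning takes about 1 N at the rim, so a light press (3 to 10 N) of a fingertip drives it by friction; it does not coast.
- jaw: Moving steel jaw between wheel and fixed jaw: a block 70 mm (x) by 25 mm (y), z 18 to 60 mm, driven by the wheel along the vice's y. Its origin is the vice's origin when fully open (as at the start: gripping face at y = 90 mm, gap 60 mm) and shifts along y as it closes, 45 mm at most.
- jaw_edge (a point): Front edge of the dark 3 mm thick index plate on top of the moving jaw, flush with the jaw's gripping face, at the end beside the gauge (vice x = 44 mm, z = 63 mm). Axes parallel to the vice's.
- gauge_mark (a point): Gauge mark: top of the thin upright brass blade (3 mm thick along y, 10 mm wide) on a rider on the rail beside the jaws; the point is on the blade's mid-plane, at vice x = 47 mm, z = 63 mm. Level means the same y in the vice's frame as jaw_edge. The rider is set 10 to 26 mm beyond the index plate's starting edge and must stay there. Axes parallel to the vice's.
- block: Loose amber resin specimen block, 26 x 26 x 30 mm, on the bench beside the vice. Origin at the centre of its underside. Leave alone.
- mount: Loose black round specimen mount, 32 mm diameter, 22 mm high, on the bench beside the vice. Origin at the centre of its underside. Leave alone.
- dish: Loose white dish, 84 mm across, 16 mm high, on the bench beside the vice. Origin at the centre of its underside. Leave alone.
- brush: Loose brush, 170 mm long, lying on the bench beside the vice. Leave alone.
- bottle: Loose amber reagent bottle, 64 mm diameter, 150 mm high, at one side of the bench. Origin at the centre of its underside. Leave alone.
- beaker: Loose white cup-shaped beaker, 72 mm across, 95 mm high, at one side of the bench. Origin at the centre of its underside. Leave alone.
- slidebox: Loose blue slide box, 85 x 100 x 35 mm, at one side of the bench. Origin at the centre of its underside. Leave alone.

How it is judged:
By the outcome, as a careful person would: the job done as asked, in the order asked, and still so for the second after the job is handed in, with the robot touching nothing.
It also fails if it takes over 58 s, if anything falls off the work surface, if the arm or the gripper's body presses on something with over 40 N, if the wrist force passes 120 N, or if a joint passes its speed limit or range.

## Working session

There is one attempt and no reset: what is moved stays moved. The work goes in short steps, Python scripts to look and compute and a tool call to move; the robot and the scene stay as the last step left them, time stands still between calls to the robot, and variables do not carry over. Pictures are saved under pics/ and viewed, about 8 in all and at most 12, crops included, and the job is handed in when it is done.

Besides the shell and the picture viewer there is one more tool, called as name(argument=value, ...), one argument or row to a line, values as JSON. step_arm: Moves the arm, as the interface text tells. Its arguments: {"type":"object","properties":{"increments":{"type":"array"},"newtons":{"type":"number"}},"required":["increments"]}

```bash
mkdir -p pics
cat > h.py <<'E'
import numpy as np, cv2
from rig import env
def snap(n,f):
    im=env.get_image(n); cv2.imwrite(f'pics/{f}.png',im['color']); np.save(f'pics/{f}.npy',im,allow_pickle=True); return im
def load(f): return np.load(f'pics/{f}.npy',allow_pickle=True).item()
def ray(im,p):
    u=cv2.undistortPoints(np.array([[p]],float),im['camera_matrix'],im['distortion'])[0,0]
    R=cv2.Rodrigues(np.array(im['rvec'],float))[0]; t=np.array(im['tvec'],float).ravel()
    d=R.T@np.array([u[0],u[1],1]); return -R.T@t,d/np.linalg.norm(d)
def onz(im,p,z):
    c,d=ray(im,p); return c+d*(z-c[2])/d[2]
def proj(im,P):
    return cv2.projectPoints(np.array(P,float).reshape(-1,3),np.array(im['rvec'],float),np.array(im['tvec'],float),im['camera_matrix'],im['distortion'])[0][:,0]
E
python3 - <<'E'
from h import *
a=snap('top','t0');b=snap('side','s0')
for i in(a,b): print(ray(i,(320,240)))
s=env.observe();print(s['time_s'],s['position'],s['tool_rot'],s['grip_width'],env.tips_ahead)
E
```

```text
(array([ 0.37854999, -0.00389817,  1.53861338]), array([ 0.07111391, -0.00602977, -0.99744998]))
(array([0.44294044, 0.92560393, 0.68455805]), array([ 0.04388455, -0.84608922, -0.53123175]))
0.1 [ 0.1295516  -0.53448105  0.4041815 ] [[ 2.35559563e-01 -9.71859912e-01 -5.35005525e-05]
 [-9.71859103e-01 -2.35559437e-01  1.27861736e-03]
 [-1.25523952e-03 -2.49195548e-04 -9.99999181e-01]] 0.08531403577876144 0.1734
```

View pics/t0.png

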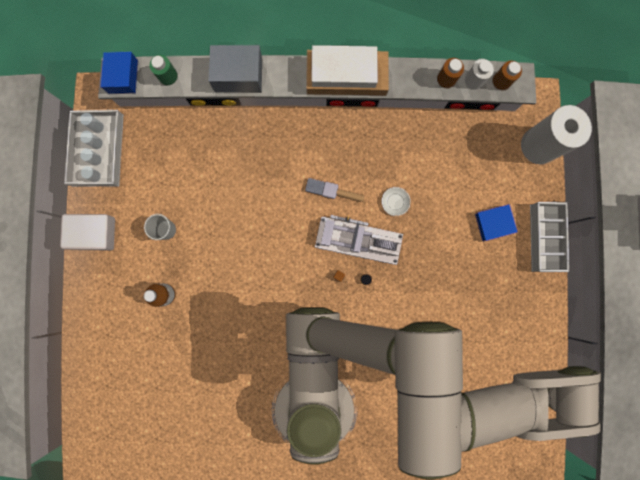

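View pics/s0.png

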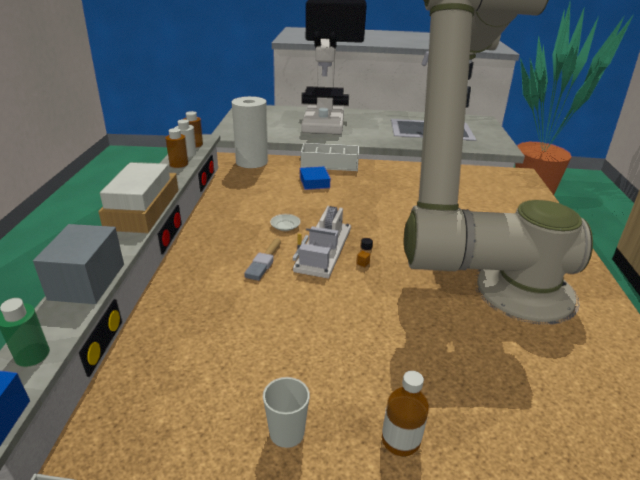

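Top view: the vice spans about (317,220)–(402,262), wheel at right (~(383,243)), jaws at left. The dish and brush are above it, the block and mount below. Enlarging it now.

Run:
```python
from h import *
a=load('t0')['color'][205:275,305:415]; b=load('s0')['color'][195:280,240:380]
A=cv2.resize(a,None,fx=7,fy=7,interpolation=cv2.INTER_CUBIC)
cv2.imwrite('pics/c0.png',A)
im=load('t0')
print([onz(im,p,.015).round(3) for p in [(317,245),(402,262),(322,216),(400,236)]], onz(im,(383,243),.086))
```

```text
[array([ 0.473, -0.005,  0.015]), array([ 0.427, -0.248,  0.015]), array([ 0.556, -0.018,  0.015]), array([ 0.501, -0.242,  0.015])] [ 0.47577062 -0.18426012  0.086     ]
```

View pics/c0.png

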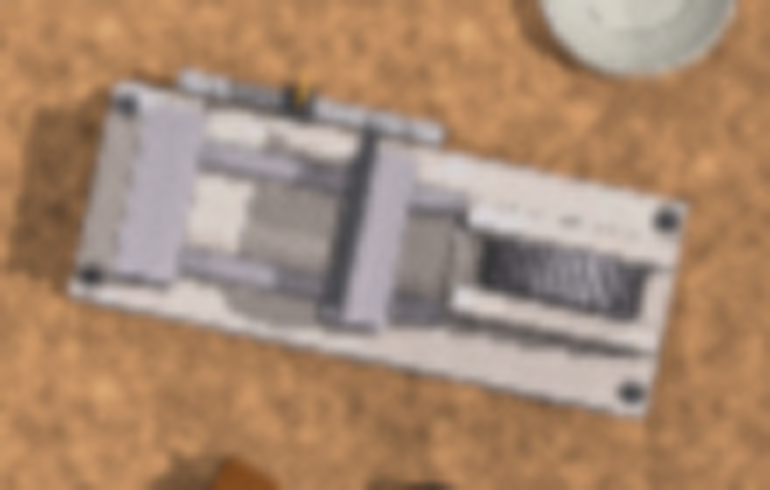

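```bash
cat >> h.py <<'E'
def fitpose(im,px,V):  # px pixels, V vice points: planar pose (tx,ty,yaw) in closed form from rays on plane z
    W=np.array([onz(im,p,v[2])[:2] for p,v in zip(px,V)]); V=np.array(V)[:,:2]
    a=V-V.mean(0); b=W-W.mean(0)
    th=np.arctan2((a[:,0]*b[:,1]-a[:,1]*b[:,0]).sum(),(a*b).sum())
    R=np.array([[np.cos(th),-np.sin(th)],[np.sin(th),np.cos(th)]])
    t=W.mean(0)-R@V.mean(0); return t,th,R,(W-(V@R.T+t))*1e3
E
python3 - <<'E'
from h import *
im=load('t0')
c=np.array([(112,85),(687,205),(645,415),(70,293)],float); px=(c+.5)/7-.5+[305,205]
V=[(.045,.19,.015),(.045,-.05,.015),(-.045,-.05,.015),(-.045,.19,.015)]
t,th,R,res=fitpose(im,px,V); print(t,np.degrees(th),'\n',res.round(1))
s=env.observe();T=s['tool_rot']
yt=-R[:,1]; print('vice y',R[:,1]); 
d=np.r_[t,.35]-s['position']; print('tool shift cm',(T.T@d*100).round(2))
print('yaw now(tool y)',np.degrees(np.arctan2(T[1,1],T[0,1])),'want',np.degrees(np.arctan2(yt[1],yt[0])))
E
```

```text
[ 0.47414346 -0.19221423] -11.263912973331708 
 [[-1.5  0.6]
 [-1.2  0.2]
 [ 1.1 -0. ]
 [ 1.6 -0.8]]
vice y [0.19532848 0.98073788]
tool shift cm [-25.14 -41.55   5.46]
yaw now(tool y) -166.37539759298335 want -101.26391297333171
```

step_arm(
  increments=[
    {"x": -1.8, "y": -3, "gripper": 0},
    {"x": -1.8, "y": -3},
    {"x": -1.8, "y": -3},
    {"x": -1.8, "y": -3},
    {"x": -1.8, "y": -3},
    {"x": -1.8, "y": -3},
    {"x": -1.8, "y": -3},
    {"x": -1.8, "y": -3},
    {"x": -1.8, "y": -3},
    {"x": -1.8, "y": -3},
    {"x": -1.8, "y": -3},
    {"x": -1.8, "y": -3},
    {"x": -1.8, "y": -3},
    {"x": -1.7, "y": -2.6},
    {"wz": -0.1},
    {"wz": -0.1},
    {"wz": -0.1},
    {"wz": -0.1},
    {"wz": -0.1},
    {"wz": -0.1},
  ],
)

```text
invalid input at $.increments[0]: expected keys x, y, z, wx, wy, wz, gripper
```

step_arm(
  increments=[
    {"wz": -0.1, "z": 1.5},
    {"wz": -0.1, "z": 1.5},
    {"wz": -0.1, "z": 1.4},
    {"wz": -0.1, "z": 1},
    {"wz": -0.1},
    {"wz": -0.036},
    {},
    {},
  ],
)

```text
invalid input at $.increments[0]: expected keys x, y, z, wx, wy, wz, gripper
```

Run:
```python
from h import *
a=snap('wrist','w1');snap('top','t1');snap('side','s1')
s=env.observe();print(s['time_s'],s['position'],s['tool_rot'].round(3),s['grip_width'],s['ft_force'],s['q'])
print(ray(a,(320,240)))
```

```text
0.25 [ 0.12955851 -0.53450439  0.40441764] [[ 0.236 -0.972 -0.   ]
 [-0.972 -0.236  0.001]
 [-0.001 -0.    -1.   ]] 0.08519094434877698 [ 0.37483278 -0.39645139 -0.35458795] [-8.87109216e+01  2.18250009e+01  7.43582522e+01  7.55868027e-04
  8.38581016e+01 -1.23365823e+01]
(array([ 0.19740654, -0.51828154,  0.37311126]), array([-0.26283402, -0.06680457, -0.96252555]))
```

View pics/w1.png

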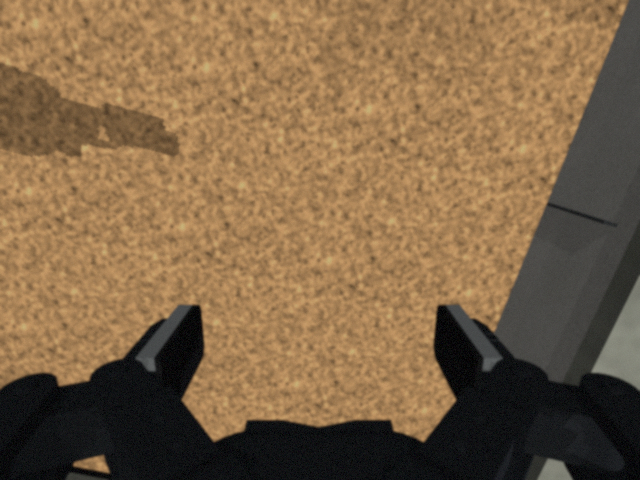

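The moves were refused because every row needs all its keys, and the arm has not moved. The wrist camera sits on the tool's −y side, with both fingers visible at the bottom. I'm re-sending with full rows.

step_arm(
  increments=[
    {"x": -1.8, "y": -3, "z": 0, "wx": 0, "wy": 0, "wz": 0, "gripper": 0},
    {"x": -1.8, "y": -3, "z": 0, "wx": 0, "wy": 0, "wz": 0, "gripper": 0},
    {"x": -1.8, "y": -3, "z": 0, "wx": 0, "wy": 0, "wz": 0, "gripper": 0},
    {"x": -1.8, "y": -3, "z": 0, "wx": 0, "wy": 0, "wz": 0, "gripper": 0},
    {"x": -1.8, "y": -3, "z": 0, "wx": 0, "wy": 0, "wz": 0, "gripper": 0},
    {"x": -1.8, "y": -3, "z": 0, "wx": 0, "wy": 0, "wz": 0, "gripper": 0},
    {"x": -1.8, "y": -3, "z": 0, "wx": 0, "wy": 0, "wz": 0, "gripper": 0},
    {"x": -1.8, "y": -3, "z": 0, "wx": 0, "wy": 0, "wz": 0, "gripper": 0},
    {"x": -1.8, "y": -3, "z": 0, "wx": 0, "wy": 0, "wz": 0, "gripper": 0},
    {"x": -1.8, "y": -3, "z": 0, "wx": 0, "wy": 0, "wz": 0, "gripper": 0},
    {"x": -1.8, "y": -3, "z": 0, "wx": 0, "wy": 0, "wz": 0, "gripper": 0},
    {"x": -1.8, "y": -3, "z": 0, "wx": 0, "wy": 0, "wz": 0, "gripper": 0},
    {"x": -1.8, "y": -3, "z": 0, "wx": 0, "wy": 0, "wz": 0, "gripper": 0},
    {"x": -1.7, "y": -2.6, "z": 0, "wx": 0, "wy": 0, "wz": 0, "gripper": 0},
    {"x": 0, "y": 0, "z": 0, "wx": 0, "wy": 0, "wz": -0.1, "gripper": 0},
    {"x": 0, "y": 0, "z": 0, "wx": 0, "wy": 0, "wz": -0.1, "gripper": 0},
    {"x": 0, "y": 0, "z": 0, "wx": 0, "wy": 0, "wz": -0.1, "gripper": 0},
    {"x": 0, "y": 0, "z": 0, "wx": 0, "wy": 0, "wz": -0.1, "gripper": 0},
    {"x": 0, "y": 0, "z": 0, "wx": 0, "wy": 0, "wz": -0.1, "gripper": 0},
    {"x": 0, "y": 0, "z": 0, "wx": 0, "wy": 0, "wz": -0.1, "gripper": 0},
  ],
)

```text
time_s: 2.25
position: [0.4747, -0.1926, 0.4046]
tool_rot: [[0.746, -0.666, -0.0], [-0.666, -0.746, 0.0], [-0.0, 0.0, -1.0]]
ft_force: [0.3, -0.3, -0.2]
grip_width: 0.0
```

step_arm(
  increments=[
    {"x": 0, "y": 0, "z": 1.5, "wx": 0, "wy": 0, "wz": -0.1, "gripper": 0},
    {"x": 0, "y": 0, "z": 1.5, "wx": 0, "wy": 0, "wz": -0.1, "gripper": 0},
    {"x": 0, "y": 0, "z": 1.4, "wx": 0, "wy": 0, "wz": -0.1, "gripper": 0},
    {"x": 0, "y": 0, "z": 1, "wx": 0, "wy": 0, "wz": -0.1, "gripper": 0},
    {"x": 0, "y": 0, "z": 0, "wx": 0, "wy": 0, "wz": -0.1, "gripper": 0},
    {"x": 0, "y": 0, "z": 0, "wx": 0, "wy": 0, "wz": -0.036, "gripper": 0},
    {"x": 0, "y": 0, "z": 0, "wx": 0, "wy": 0, "wz": 0, "gripper": 0},
    {"x": 0, "y": 0, "z": 0, "wx": 0, "wy": 0, "wz": 0, "gripper": 0},
  ],
)

```text
time_s: 3.05
position: [0.4747, -0.1926, 0.3507]
tool_rot: [[0.98, -0.197, -0.0], [-0.197, -0.98, 0.0], [-0.0, -0.0, -1.0]]
ft_force: [0.3, -0.3, -0.3]
grip_width: -0.0002
```

Run:
```python
from h import *
a=snap('wrist','w2');snap('top','t1');snap('side','s1')
s=env.observe();print(s['time_s'],s['position'],s['tool_rot'].round(3),s['grip_width'],s['ft_force'],s['q'])
print(ray(a,(320,240)))
```

```text
3.2 [ 0.47471275 -0.19256668  0.35076333] [[ 0.981 -0.196  0.   ]
 [-0.196 -0.981 -0.   ]
 [ 0.     0.    -1.   ]] 0.00010559500107167127 [0.35129413 0.29567768 0.2334888 ] [-3.53397468e+01  2.08098799e+01  8.54865498e+01  9.99125151e-04
  7.36982551e+01 -2.40154679e+01]
(array([ 0.48850578, -0.12444447,  0.31963541]), array([-0.04936553, -0.26733556, -0.96233816]))
```

View pics/w2.png

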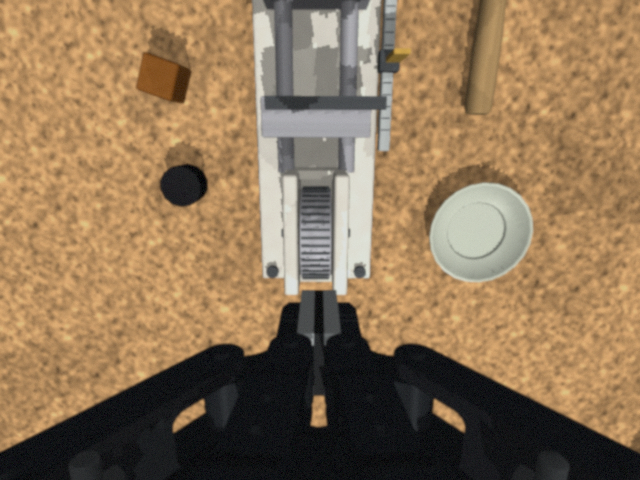

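Wrist view: the wheel is centred at (315,230) and lined up with the closed fingers. The index plate's front edge is at about row 97 with its end at (386,97). The brass blade is at (388–410, 47–62). The closed fingers appear slightly behind the wheel because of perspective.

Run:
```python
from h import *
im=load('w2'); c=im['color']
cv2.imwrite('pics/c2.png',cv2.resize(c[35:120,355:425],None,fx=7,fy=7,interpolation=cv2.INTER_CUBIC))
h=cv2.cvtColor(c,cv2.COLOR_BGR2HSV)
for y in range(44,68,2): print(y,[tuple(int(v) for v in h[y,x]) for x in range(384,416,4)])
print('col 350,375,383'); 
for x in (300,360,380,384,387): print(x,cv2.cvtColor(c,cv2.COLOR_BGR2GRAY)[90:116,x].tolist())
```

```text
44 [(80, 8, 101), (70, 7, 103), (75, 10, 105), (16, 123, 157), (16, 121, 194), (16, 124, 192), (16, 124, 207), (16, 125, 190)]
46 [(50, 7, 107), (120, 2, 111), (60, 5, 110), (16, 119, 163), (15, 121, 191), (16, 121, 206), (16, 123, 204), (16, 122, 186)]
48 [(60, 3, 101), (60, 4, 116), (24, 11, 115), (19, 143, 186), (19, 141, 197), (18, 142, 200), (18, 140, 204), (16, 123, 176)]
50 [(105, 22, 70), (98, 15, 66), (17, 83, 80), (20, 155, 205), (20, 158, 204), (20, 158, 197), (20, 157, 205), (16, 121, 175)]
52 [(96, 19, 67), (60, 14, 56), (20, 159, 80), (20, 160, 196), (20, 157, 198), (20, 157, 192), (20, 160, 198), (16, 124, 173)]
54 [(90, 17, 74), (21, 78, 62), (21, 165, 85), (20, 157, 146), (21, 158, 144), (21, 165, 141), (19, 148, 160), (15, 123, 170)]
56 [(105, 14, 75), (22, 144, 69), (20, 158, 110), (21, 160, 121), (20, 154, 121), (20, 156, 121), (17, 123, 164), (16, 123, 166)]
58 [(75, 14, 73), (21, 157, 83), (20, 157, 120), (21, 168, 117), (20, 159, 119), (19, 141, 134), (16, 123, 158), (16, 120, 176)]
60 [(75, 7, 74), (20, 157, 109), (21, 163, 114), (20, 159, 119), (19, 149, 127)
[... 354 characters left out ...]
1), (16, 116, 167), (16, 123, 199), (15, 119, 169), (15, 123, 153)]
col 350,375,383
300 [148, 147, 152, 149, 144, 120, 85, 61, 48, 52, 54, 50, 50, 53, 54, 49, 50, 52, 59, 77, 110, 143, 161, 167, 170, 174]
360 [174, 174, 175, 170, 158, 136, 108, 84, 82, 78, 72, 79, 76, 83, 80, 79, 77, 79, 83, 106, 137, 149, 156, 160, 164, 168]
380 [88, 90, 91, 96, 92, 90, 86, 80, 81, 76, 76, 74, 78, 80, 78, 75, 78, 78, 77, 84, 106, 118, 118, 122, 126, 131]
384 [187, 185, 185, 169, 146, 136, 118, 93, 82, 79, 79, 79, 82, 79, 80, 81, 81, 80, 89, 126, 166, 185, 187, 189, 186, 187]
387 [185, 184, 181, 168, 147, 150, 162, 163, 162, 159, 161, 165, 165, 166, 160, 148, 131, 142, 162, 175, 183, 182, 183, 184, 182, 179]
```

View pics/c2.png

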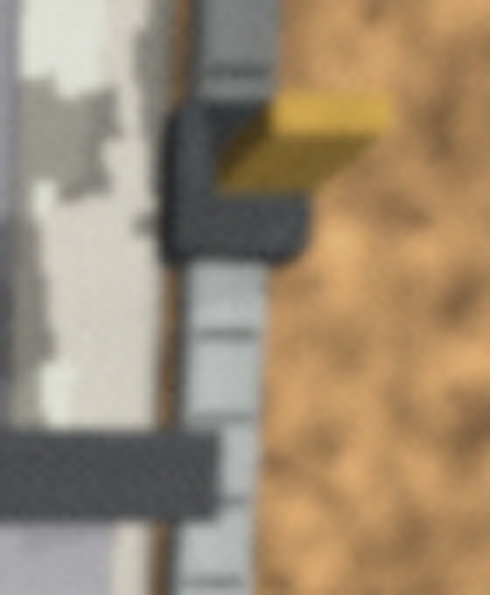

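Crop: the blade's bright top face covers about x 393–411, rows 48–54 (mid row 51). The plate's front edge is at row 96, ending at column 386.

```bash
cat >> h.py <<'E'
T0=np.array([0.4741,-0.1922]); TH=np.radians(-11.26)
RV=np.array([[np.cos(TH),-np.sin(TH)],[np.sin(TH),np.cos(TH)]])
def vice(im,p,z): return (RV.T@(onz(im,p,z)[:2]-T0)*1e3).round(2)
E
python3 - <<'E'
from h import *
im=load('w2')
print('blade',[vice(im,p,.063) for p in [(393.5,48),(410.6,48),(393.5,54),(410.6,54)]])
print('plate',[vice(im,p,.063) for p in [(265,96),(300,95.7),(386,96)]])
print('base',[vice(im,p,.015) for p in [(262,279),(370,279)]],'cheek ends',[vice(im,p,.068) for p in [(285,293),(346,293)]])
print('wheel edges x',[vice(im,p,.086) for p in [(302,230),(331,230)]])
E
```

```text
blade [array([ 46.06, 116.43]), array([ 56.33, 116.42]), array([ 46.23, 113.13]), array([ 56.54, 113.12])]
plate [array([-32.09,  89.42]), array([-10.43,  89.56]), array([42.79, 89.32])]
base [array([-46.38, -50.57]), array([ 43.86, -50.72])] cheek ends [array([-22.54, -40.19]), array([ 20.01, -40.26])]
wheel edges x [array([-9.3 ,  9.71]), array([8.62, 9.68])]
```

step_arm(
  increments=[
    {"x": 0, "y": 0.2, "z": 1.5, "wx": 0, "wy": 0, "wz": 0, "gripper": 0},
    {"x": 0, "y": 0.2, "z": 1.5, "wx": 0, "wy": 0, "wz": 0, "gripper": 0},
    {"x": 0, "y": 0.2, "z": 1.5, "wx": 0, "wy": 0, "wz": 0, "gripper": 0},
    {"x": 0, "y": 0.2, "z": 1.5, "wx": 0, "wy": 0, "wz": 0, "gripper": 0},
    {"x": 0, "y": 0, "z": 1.5, "wx": 0, "wy": 0, "wz": 0, "gripper": 0},
    {"x": 0, "y": 0, "z": 1.0, "wx": 0, "wy": 0, "wz": 0, "gripper": 0},
    {"x": 0, "y": 0, "z": 0.3, "wx": 0, "wy": 0, "wz": 0, "gripper": 0},
    {"x": 0, "y": 0, "z": 0, "wx": 0, "wy": 0, "wz": 0, "gripper": 0},
  ],
)

```text
time_s: 4.0
position: [0.4732, -0.2004, 0.2627]
tool_rot: [[0.981, -0.196, -0.0], [-0.196, -0.981, 0.0], [-0.0, -0.0, -1.0]]
ft_force: [-0.1, 0.6, -0.2]
grip_width: 0.0
```

step_arm(
  increments=[
    {"x": 0, "y": 0, "z": 0.1, "wx": 0, "wy": 0, "wz": 0, "gripper": 0},
    {"x": 0, "y": 0, "z": 0.1, "wx": 0, "wy": 0, "wz": 0, "gripper": 0},
    {"x": 0, "y": 0, "z": 0.05, "wx": 0, "wy": 0, "wz": 0, "gripper": 0},
    {"x": 0, "y": 0, "z": 0, "wx": 0, "wy": 0, "wz": 0, "gripper": 0},
  ],
)

```text
time_s: 4.4
position: [0.4732, -0.2004, 0.2604]
tool_rot: [[0.981, -0.196, 0.0], [-0.196, -0.981, -0.0], [0.0, 0.0, -1.0]]
ft_force: [0.1, -0.9, -0.5]
grip_width: 0.0
```

step_arm(
  increments=[
    {"x": 0, "y": 0, "z": 0.05, "wx": 0, "wy": 0, "wz": 0, "gripper": 0},
    {"x": 0, "y": 0, "z": 0.05, "wx": 0, "wy": 0, "wz": 0, "gripper": 0},
    {"x": 0, "y": 0, "z": 0, "wx": 0, "wy": 0, "wz": 0, "gripper": 0},
  ],
)

```text
time_s: 4.7
position: [0.4732, -0.2004, 0.2594]
tool_rot: [[0.981, -0.196, 0.0], [-0.196, -0.981, -0.0], [0.0, 0.0, -1.0]]
ft_force: [-0.6, 0.8, 2.8]
grip_width: 0.0001
```

step_arm(
  increments=[
    {"x": 0, "y": 0, "z": 0.05, "wx": 0, "wy": 0, "wz": 0, "gripper": 0},
    {"x": 0, "y": 0, "z": 0, "wx": 0, "wy": 0, "wz": 0, "gripper": 0},
  ],
)

```text
time_s: 4.9
position: [0.4732, -0.2004, 0.2593]
tool_rot: [[0.981, -0.196, 0.001], [-0.196, -0.981, -0.0], [0.001, 0.0, -1.0]]
ft_force: [-0.6, 0.9, 6.4]
grip_width: 0.0
```

Contact at about 6 N. First stroke.

step_arm(
  increments=[
    {"x": 0, "y": -0.2, "z": 0, "wx": 0, "wy": 0, "wz": 0, "gripper": 0},
    {"x": 0, "y": -0.2, "z": 0, "wx": 0, "wy": 0, "wz": 0, "gripper": 0},
    {"x": 0, "y": -0.2, "z": 0, "wx": 0, "wy": 0, "wz": 0, "gripper": 0},
    {"x": 0, "y": -0.2, "z": 0, "wx": 0, "wy": 0, "wz": 0, "gripper": 0},
  ],
)

```text
time_s: 5.3
position: [0.4747, -0.1927, 0.2593]
tool_rot: [[0.981, -0.196, 0.001], [-0.196, -0.981, -0.001], [0.001, 0.001, -1.0]]
ft_force: [-2.6, -0.6, 6.4]
grip_width: 0.0002
```

step_arm(
  increments=[
    {"x": 0, "y": -0.2, "z": 0, "wx": 0, "wy": 0, "wz": 0, "gripper": 0},
    {"x": 0, "y": -0.2, "z": 0, "wx": 0, "wy": 0, "wz": 0, "gripper": 0},
    {"x": 0, "y": -0.2, "z": 0, "wx": 0, "wy": 0, "wz": 0, "gripper": 0},
    {"x": 0, "y": -0.2, "z": 0, "wx": 0, "wy": 0, "wz": 0, "gripper": 0},
  ],
)

```text
time_s: 5.7
position: [0.4763, -0.1849, 0.2593]
tool_rot: [[0.981, -0.196, 0.001], [-0.196, -0.981, -0.001], [0.001, 0.001, -1.0]]
ft_force: [-1.4, -0.0, 6.1]
grip_width: -0.0
```

Run:
```python
from h import *
im=snap('wrist','w3'); s=env.observe(); print(s['time_s'],s['position'],s['ft_force'])
```

```text
5.75 [ 0.47634977 -0.18460787  0.25925837] [-1.02795383  0.07139192  6.72099834]
```

View pics/w3.png

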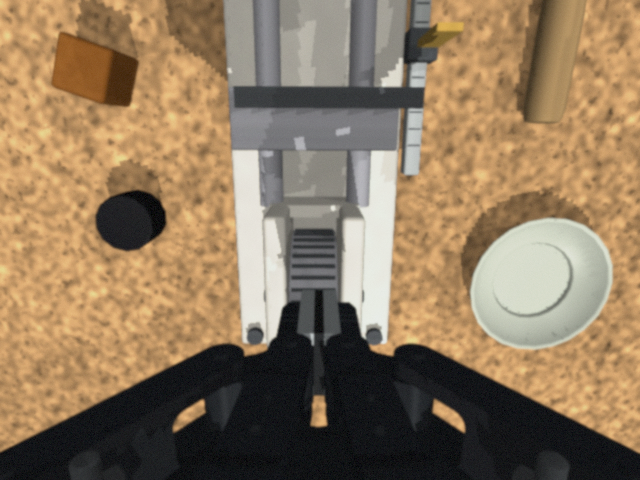

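The plate's front edge is at row ~87, and the blade top at (425–463, 23–31) is still clear of it. I'll write an automatic measure along the vice's y lines.

```bash
cat >> h.py <<'E'
def prof(im,x,ys,z=.063):
    P=[np.r_[T0+RV@[x/1e3,y/1e3],z] for y in ys]; q=proj(im,P).astype(np.float32)
    return cv2.remap(cv2.GaussianBlur(im['color'],(3,3),0),q[:,0].reshape(-1,1),q[:,1].reshape(-1,1),cv2.INTER_LINEAR)[:,0]
def measure(im):
    ys=np.arange(85,130,.1); e=[];b=[];w=[]
    for x in range(-20,32,4):
        if 12<abs(x-3)<21: pass
        g=prof(im,x,ys).astype(float).mean(1); d=np.where(g<np.percentile(g,2)+12)[0]
        k=d[-1]; seg=g[k:k+30]; thr=(g[k]+seg.max())/2
        if seg.max()-g[k]>50: e.append(ys[k+np.argmax(seg>thr)])
    for x in np.arange(47.5,55,.5):
        p=prof(im,x,ys)[None]; h=cv2.cvtColor(p,cv2.COLOR_BGR2HSV)[0]
        m=np.where((h[:,0]>=18)&(h[:,0]<=23)&(h[:,1]>130)&(h[:,2]>165))[0]
        if len(m): b.append((ys[m[0]]+ys[m[-1]])/2); w.append(ys[m[-1]]-ys[m[0]])
    print('edge',np.round(e,1)); print('blade',np.round(b,1),'w',np.round(w,1))
    print('GAP',np.median(b)-np.median(e))
E
python3 - <<'E'
from h import *
measure(load('w2'));measure(load('w3'))
E
```

```text
edge [90.  89.8 89.7 89.7 89.8 89.6]
blade [115.2 115.2 115.2 115.2 115.2 115.2 115.2 115.2 115.2 115.2 115.2 115.1
 115.2 115.1 115.1] w [3.2 3.4 3.4 3.5 3.5 3.4 3.3 3.2 3.2 3.  3.  3.1 3.2 3.2 3.4]
GAP 25.449999999998553
edge []
blade [115.  115.  114.9 115.  114.9 115.  115.  115.  115.  115.  115.  115.
 115.  115.  115. ] w [3.3 3.4 3.3 3.4 3.3 3.2 3.2 3.2 3.3 3.2 3.2 3.2 3.2 3.2 3.2]
GAP nan
  return _methods._mean(a, axis=axis, dtype=dtype,
  ret = ret.dtype.type(ret / rcount)
```

```bash
sed -i '/if 12<abs/d; s/seg.max()-g\[k\]>50/seg.max()-g[k]>20/' h.py
python3 - <<'E'
from h import *
measure(load('w2'));measure(load('w3'))
im=load('w3');ys=np.arange(88,102,.5)
for x in (-25,0,25,38): print(x,prof(im,x,ys).mean(1).round().astype(int).tolist())
E
```

```text
edge [90.  89.9 89.8 89.7 89.7 89.8 89.8 89.8 89.8 89.8 89.9 89.6]
blade [115.2 115.2 115.2 115.2 115.2 115.2 115.2 115.2 115.2 115.2 115.2 115.1
 115.2 115.1 115.1] w [3.2 3.4 3.4 3.5 3.5 3.4 3.3 3.2 3.2 3.  3.  3.1 3.2 3.2 3.4]
GAP 25.399999999998556
edge []
blade [115.  115.  114.9 115.  114.9 115.  115.  115.  115.  115.  115.  115.
 115.  115.  115. ] w [3.3 3.4 3.3 3.4 3.3 3.2 3.2 3.2 3.3 3.2 3.2 3.2 3.2 3.2 3.2]
GAP nan
-25 [63, 63, 63, 62, 62, 63, 64, 63, 63, 65, 70, 92, 129, 149, 153, 154, 154, 155, 155, 155, 154, 154, 154, 153, 153, 152, 153, 153]
0 [56, 55, 56, 56, 55, 56, 57, 57, 57, 58, 70, 101, 137, 151, 154, 154, 154, 155, 156, 157, 157, 157, 158, 160, 162, 160, 156, 154]
25 [57, 59, 58, 56, 56, 58, 62, 65, 68, 74, 87, 115, 144, 147, 141, 139, 143, 145, 140, 137, 135, 135, 136, 136, 136, 137, 138, 137]
38 [57, 57, 56, 57, 57, 57, 57, 57, 57, 60, 87, 140, 182, 192, 194, 192, 186, 168, 153, 167, 186, 189, 183, 176, 173, 172, 169, 150]
  return _methods._mean(a, axis=axis, dtype=dtype,
  ret = ret.dtype.type(ret / rcount)
```

step_arm(
  increments=[
    {"x": 0, "y": 0, "z": -0.2, "wx": 0, "wy": 0, "wz": 0, "gripper": 0},
    {"x": 0, "y": 0, "z": -0.2, "wx": 0, "wy": 0, "wz": 0, "gripper": 0},
    {"x": 0, "y": 0.4, "z": 0, "wx": 0, "wy": 0, "wz": 0, "gripper": 0},
    {"x": 0, "y": 0.4, "z": 0, "wx": 0, "wy": 0, "wz": 0, "gripper": 0},
    {"x": 0, "y": 0.4, "z": 0, "wx": 0, "wy": 0, "wz": 0, "gripper": 0},
    {"x": 0, "y": 0.4, "z": 0, "wx": 0, "wy": 0, "wz": 0, "gripper": 0},
    {"x": 0, "y": 0, "z": 0.2, "wx": 0, "wy": 0, "wz": 0, "gripper": 0},
    {"x": 0, "y": 0, "z": 0.2, "wx": 0, "wy": 0, "wz": 0, "gripper": 0},
    {"x": 0, "y": 0, "z": 0, "wx": 0, "wy": 0, "wz": 0, "gripper": 0},
    {"x": 0, "y": -0.2, "z": 0, "wx": 0, "wy": 0, "wz": 0, "gripper": 0},
    {"x": 0, "y": -0.2, "z": 0, "wx": 0, "wy": 0, "wz": 0, "gripper": 0},
    {"x": 0, "y": -0.2, "z": 0, "wx": 0, "wy": 0, "wz": 0, "gripper": 0},
    {"x": 0, "y": -0.2, "z": 0, "wx": 0, "wy": 0, "wz": 0, "gripper": 0},
    {"x": 0, "y": -0.2, "z": 0, "wx": 0, "wy": 0, "wz": 0, "gripper": 0},
    {"x": 0, "y": -0.2, "z": 0, "wx": 0, "wy": 0, "wz": 0, "gripper": 0},
    {"x": 0, "y": -0.2, "z": 0, "wx": 0, "wy": 0, "wz": 0, "gripper": 0},
    {"x": 0, "y": -0.2, "z": 0, "wx": 0, "wy": 0, "wz": 0, "gripper": 0},
    {"x": 0, "y": 0, "z": 0, "wx": 0, "wy": 0, "wz": 0, "gripper": 0},
  ],
)

```text
time_s: 7.55
position: [0.4764, -0.1845, 0.2592]
tool_rot: [[0.981, -0.195, 0.001], [-0.195, -0.981, -0.001], [0.001, 0.001, -1.0]]
ft_force: [-1.6, 0.8, 6.6]
grip_width: -0.0001
```

```bash
sed -i 's/arange(85,130,.1)/arange(85,119,.1)/' h.py
python3 - <<'E'
from h import *
measure(load('w2'));measure(load('w3'));measure(snap('wrist','w4'))
s=env.observe(); print(s['time_s'],s['position'],s['ft_force'])
E
```

```text
edge [90.  89.9 89.8 89.7 89.7 89.8 89.8 89.8 89.8 89.8 89.9 89.6]
blade [115.2 115.2 115.2 115.2 115.2 115.2 115.2 115.2 115.2 115.2 115.2 115.1
 115.2 115.1 115.1] w [3.2 3.4 3.4 3.5 3.5 3.4 3.3 3.2 3.2 3.  3.  3.1 3.2 3.2 3.4]
GAP 25.399999999998556
edge [93.8 93.8 93.8 93.7 93.7 93.7 93.7 93.7 93.7 93.7 93.6 93.5 93.5]
blade [115.  115.  114.9 115.  114.9 115.  115.  115.  115.  115.  115.  115.
 115.  115.  115. ] w [3.3 3.4 3.3 3.4 3.3 3.2 3.2 3.2 3.3 3.2 3.2 3.2 3.2 3.2 3.2]
GAP 21.29999999999879
edge [98.  97.9 97.9 97.9 97.9 97.9 97.8 97.8 97.9 97.9 98.3 97.7 97.8]
blade [115.  115.  115.  115.  115.  115.  115.  115.  115.  115.  115.  115.
 115.  115.  115.1] w [3.3 3.2 3.3 3.2 3.2 3.3 3.2 3.3 3.3 3.3 3.3 3.3 3.3 3.3 3.4]
GAP 17.149999999999025
7.6 [ 0.47636315 -0.18453602  0.25926321] [-1.11603127  0.142999    6.1813045 ]
```

Each 16 mm stroke closes the gap by about 4.15 mm. Three more full strokes.

step_arm(
  increments=[
    {"x": 0, "y": 0, "z": -0.2, "wx": 0, "wy": 0, "wz": 0, "gripper": 0},
    {"x": 0, "y": 0, "z": -0.2, "wx": 0, "wy": 0, "wz": 0, "gripper": 0},
    {"x": 0, "y": 0.4, "z": 0, "wx": 0, "wy": 0, "wz": 0, "gripper": 0},
    {"x": 0, "y": 0.4, "z": 0, "wx": 0, "wy": 0, "wz": 0, "gripper": 0},
    {"x": 0, "y": 0.4, "z": 0, "wx": 0, "wy": 0, "wz": 0, "gripper": 0},
    {"x": 0, "y": 0.4, "z": 0, "wx": 0, "wy": 0, "wz": 0, "gripper": 0},
    {"x": 0, "y": 0, "z": 0.2, "wx": 0, "wy": 0, "wz": 0, "gripper": 0},
    {"x": 0, "y": 0, "z": 0.2, "wx": 0, "wy": 0, "wz": 0, "gripper": 0},
    {"x": 0, "y": 0, "z": 0, "wx": 0, "wy": 0, "wz": 0, "gripper": 0},
    {"x": 0, "y": -0.2, "z": 0, "wx": 0, "wy": 0, "wz": 0, "gripper": 0},
    {"x": 0, "y": -0.2, "z": 0, "wx": 0, "wy": 0, "wz": 0, "gripper": 0},
    {"x": 0, "y": -0.2, "z": 0, "wx": 0, "wy": 0, "wz": 0, "gripper": 0},
    {"x": 0, "y": -0.2, "z": 0, "wx": 0, "wy": 0, "wz": 0, "gripper": 0},
    {"x": 0, "y": -0.2, "z": 0, "wx": 0, "wy": 0, "wz": 0, "gripper": 0},
    {"x": 0, "y": -0.2, "z": 0, "wx": 0, "wy": 0, "wz": 0, "gripper": 0},
    {"x": 0, "y": -0.2, "z": 0, "wx": 0, "wy": 0, "wz": 0, "gripper": 0},
    {"x": 0, "y": -0.2, "z": 0, "wx": 0, "wy": 0, "wz": 0, "gripper": 0},
    {"x": 0, "y": 0, "z": 0, "wx": 0, "wy": 0, "wz": 0, "gripper": 0},
  ],
)

```text
time_s: 9.4
position: [0.4763, -0.1845, 0.2593]
tool_rot: [[0.981, -0.195, 0.001], [-0.195, -0.981, -0.001], [0.001, 0.001, -1.0]]
ft_force: [-1.5, 0.8, 7.6]
grip_width: -0.0001
```

step_arm(
  increments=[
    {"x": 0, "y": 0, "z": -0.2, "wx": 0, "wy": 0, "wz": 0, "gripper": 0},
    {"x": 0, "y": 0, "z": -0.2, "wx": 0, "wy": 0, "wz": 0, "gripper": 0},
    {"x": 0, "y": 0.4, "z": 0, "wx": 0, "wy": 0, "wz": 0, "gripper": 0},
    {"x": 0, "y": 0.4, "z": 0, "wx": 0, "wy": 0, "wz": 0, "gripper": 0},
    {"x": 0, "y": 0.4, "z": 0, "wx": 0, "wy": 0, "wz": 0, "gripper": 0},
    {"x": 0, "y": 0.4, "z": 0, "wx": 0, "wy": 0, "wz": 0, "gripper": 0},
    {"x": 0, "y": 0, "z": 0.2, "wx": 0, "wy": 0, "wz": 0, "gripper": 0},
    {"x": 0, "y": 0, "z": 0.2, "wx": 0, "wy": 0, "wz": 0, "gripper": 0},
    {"x": 0, "y": 0, "z": 0, "wx": 0, "wy": 0, "wz": 0, "gripper": 0},
    {"x": 0, "y": -0.2, "z": 0, "wx": 0, "wy": 0, "wz": 0, "gripper": 0},
    {"x": 0, "y": -0.2, "z": 0, "wx": 0, "wy": 0, "wz": 0, "gripper": 0},
    {"x": 0, "y": -0.2, "z": 0, "wx": 0, "wy": 0, "wz": 0, "gripper": 0},
    {"x": 0, "y": -0.2, "z": 0, "wx": 0, "wy": 0, "wz": 0, "gripper": 0},
    {"x": 0, "y": -0.2, "z": 0, "wx": 0, "wy": 0, "wz": 0, "gripper": 0},
    {"x": 0, "y": -0.2, "z": 0, "wx": 0, "wy": 0, "wz": 0, "gripper": 0},
    {"x": 0, "y": -0.2, "z": 0, "wx": 0, "wy": 0, "wz": 0, "gripper": 0},
    {"x": 0, "y": -0.2, "z": 0, "wx": 0, "wy": 0, "wz": 0, "gripper": 0},
    {"x": 0, "y": 0, "z": 0, "wx": 0, "wy": 0, "wz": 0, "gripper": 0},
  ],
)

```text
time_s: 11.2
position: [0.4763, -0.1845, 0.2593]
tool_rot: [[0.981, -0.195, 0.001], [-0.195, -0.981, -0.001], [0.001, 0.001, -1.0]]
ft_force: [-1.6, 0.6, 7.5]
grip_width: 0.0001
```

step_arm(
  increments=[
    {"x": 0, "y": 0, "z": -0.2, "wx": 0, "wy": 0, "wz": 0, "gripper": 0},
    {"x": 0, "y": 0, "z": -0.2, "wx": 0, "wy": 0, "wz": 0, "gripper": 0},
    {"x": 0, "y": 0.4, "z": 0, "wx": 0, "wy": 0, "wz": 0, "gripper": 0},
    {"x": 0, "y": 0.4, "z": 0, "wx": 0, "wy": 0, "wz": 0, "gripper": 0},
    {"x": 0, "y": 0.4, "z": 0, "wx": 0, "wy": 0, "wz": 0, "gripper": 0},
    {"x": 0, "y": 0.4, "z": 0, "wx": 0, "wy": 0, "wz": 0, "gripper": 0},
    {"x": 0, "y": 0, "z": 0.2, "wx": 0, "wy": 0, "wz": 0, "gripper": 0},
    {"x": 0, "y": 0, "z": 0.2, "wx": 0, "wy": 0, "wz": 0, "gripper": 0},
    {"x": 0, "y": 0, "z": 0, "wx": 0, "wy": 0, "wz": 0, "gripper": 0},
    {"x": 0, "y": -0.2, "z": 0, "wx": 0, "wy": 0, "wz": 0, "gripper": 0},
    {"x": 0, "y": -0.2, "z": 0, "wx": 0, "wy": 0, "wz": 0, "gripper": 0},
    {"x": 0, "y": -0.2, "z": 0, "wx": 0, "wy": 0, "wz": 0, "gripper": 0},
    {"x": 0, "y": -0.2, "z": 0, "wx": 0, "wy": 0, "wz": 0, "gripper": 0},
    {"x": 0, "y": -0.2, "z": 0, "wx": 0, "wy": 0, "wz": 0, "gripper": 0},
    {"x": 0, "y": -0.2, "z": 0, "wx": 0, "wy": 0, "wz": 0, "gripper": 0},
    {"x": 0, "y": -0.2, "z": 0, "wx": 0, "wy": 0, "wz": 0, "gripper": 0},
    {"x": 0, "y": -0.2, "z": 0, "wx": 0, "wy": 0, "wz": 0, "gripper": 0},
    {"x": 0, "y": 0, "z": 0, "wx": 0, "wy": 0, "wz": 0, "gripper": 0},
  ],
)

```text
time_s: 13.0
position: [0.4763, -0.1845, 0.2593]
tool_rot: [[0.981, -0.195, 0.001], [-0.195, -0.981, -0.001], [0.001, 0.001, -1.0]]
ft_force: [-1.7, 1.2, 7.3]
grip_width: -0.0002
```

Run:
```python
from h import *
measure(snap('wrist','w5'))
s=env.observe(); print(s['time_s'],s['position'],s['ft_force'])
```

```text
edge [110.4 110.4 110.3 110.3 110.3 110.2 110.2 110.2 110.2 110.2 110.2 110.1
 110.2]
blade [115.  115.  115.  115.  115.  115.  115.  115.1 115.1 115.1 115.  115.1
 115.1 115.1 115.1] w [3.3 3.3 3.2 3.3 3.2 3.2 3.1 3.2 3.2 3.2 3.1 3.2 3.2 3.2 3.4]
GAP 4.849999999999724
13.05 [ 0.4763412  -0.18452589  0.25925025] [-1.6163443   0.47393886  7.14413812]
```

step_arm(
  increments=[
    {"x": 0, "y": 0, "z": -0.2, "wx": 0, "wy": 0, "wz": 0, "gripper": 0},
    {"x": 0, "y": 0, "z": -0.2, "wx": 0, "wy": 0, "wz": 0, "gripper": 0},
    {"x": 0, "y": 0.4, "z": 0, "wx": 0, "wy": 0, "wz": 0, "gripper": 0},
    {"x": 0, "y": 0.4, "z": 0, "wx": 0, "wy": 0, "wz": 0, "gripper": 0},
    {"x": 0, "y": 0.4, "z": 0, "wx": 0, "wy": 0, "wz": 0, "gripper": 0},
    {"x": 0, "y": 0.4, "z": 0, "wx": 0, "wy": 0, "wz": 0, "gripper": 0},
    {"x": 0, "y": 0, "z": 0.2, "wx": 0, "wy": 0, "wz": 0, "gripper": 0},
    {"x": 0, "y": 0, "z": 0.2, "wx": 0, "wy": 0, "wz": 0, "gripper": 0},
    {"x": 0, "y": 0, "z": 0, "wx": 0, "wy": 0, "wz": 0, "gripper": 0},
    {"x": 0, "y": -0.2, "z": 0, "wx": 0, "wy": 0, "wz": 0, "gripper": 0},
    {"x": 0, "y": -0.2, "z": 0, "wx": 0, "wy": 0, "wz": 0, "gripper": 0},
    {"x": 0, "y": -0.2, "z": 0, "wx": 0, "wy": 0, "wz": 0, "gripper": 0},
    {"x": 0, "y": -0.2, "z": 0, "wx": 0, "wy": 0, "wz": 0, "gripper": 0},
    {"x": 0, "y": -0.2, "z": 0, "wx": 0, "wy": 0, "wz": 0, "gripper": 0},
    {"x": 0, "y": -0.2, "z": 0, "wx": 0, "wy": 0, "wz": 0, "gripper": 0},
    {"x": 0, "y": -0.2, "z": 0, "wx": 0, "wy": 0, "wz": 0, "gripper": 0},
    {"x": 0, "y": 0, "z": 0, "wx": 0, "wy": 0, "wz": 0, "gripper": 0},
    {"x": 0, "y": 0, "z": -0.2, "wx": 0, "wy": 0, "wz": 0, "gripper": 0},
    {"x": 0, "y": 0, "z": -0.2, "wx": 0, "wy": 0, "wz": 0, "gripper": 0},
    {"x": 0, "y": 0, "z": 0, "wx": 0, "wy": 0, "wz": 0, "gripper": 0},
  ],
)

```text
time_s: 15.05
position: [0.4759, -0.1867, 0.2628]
tool_rot: [[0.981, -0.196, 0.0], [-0.196, -0.981, -0.0], [0.0, 0.0, -1.0]]
ft_force: [0.1, -0.0, 0.4]
grip_width: -0.0
```

Run:
```python
from h import *
im=snap('wrist','w6');measure(im)
s=env.observe(); print(s['time_s'],s['position'],s['ft_force'])
q=proj(im,[np.r_[T0+RV@[.045,.115],.063]])[0].astype(int);print(q)
x,y=q;c=im['color'][max(0,y-30):y+30,max(0,x-50):x+50]
cv2.imwrite('pics/c6.png',cv2.resize(c,None,fx=7,fy=7,interpolation=cv2.INTER_CUBIC))
```

```text
edge [114.  114.  113.9 113.8 113.8 113.9 113.9 113.8 113.7 113.8 113.8 113.8
 113.7]
blade [115.  115.  115.  115.  115.1 115.1 115.1 115.1 115.1 115.1 115.  115.1
 115.1 115.1 115. ] w [3.3 3.3 3.3 3.3 3.2 3.2 3.2 3.2 3.2 3.2 3.1 3.2 3.2 3.2 3.2]
GAP 1.299999999999926
15.1 [ 0.47590014 -0.18665392  0.26268103] [-0.86962839  0.36225977 -0.17118136]
[431  23]
```

View pics/c6.png

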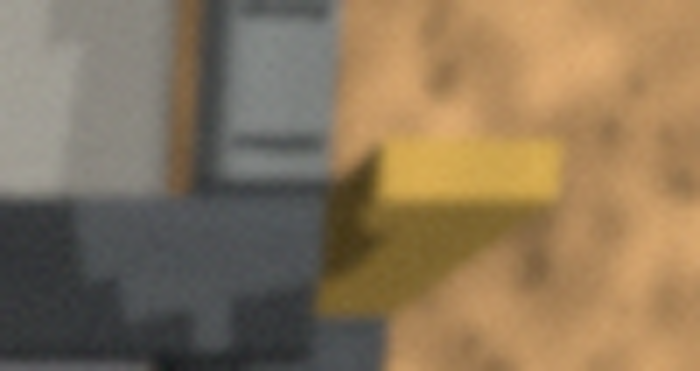

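Crop: the plate's front edge is at crop row 193 and the blade top spans rows 138–200 (mid 169), so about 1.3 mm is left. That needs a final short stroke of about 5 mm.

step_arm(
  increments=[
    {"x": 0, "y": 0.4, "z": 0, "wx": 0, "wy": 0, "wz": 0, "gripper": 0},
    {"x": 0, "y": 0.4, "z": 0, "wx": 0, "wy": 0, "wz": 0, "gripper": 0},
    {"x": 0, "y": 0, "z": 0.2, "wx": 0, "wy": 0, "wz": 0, "gripper": 0},
    {"x": 0, "y": 0, "z": 0.2, "wx": 0, "wy": 0, "wz": 0, "gripper": 0},
    {"x": 0, "y": 0, "z": 0, "wx": 0, "wy": 0, "wz": 0, "gripper": 0},
    {"x": 0, "y": -0.1, "z": 0, "wx": 0, "wy": 0, "wz": 0, "gripper": 0},
    {"x": 0, "y": -0.1, "z": 0, "wx": 0, "wy": 0, "wz": 0, "gripper": 0},
    {"x": 0, "y": -0.1, "z": 0, "wx": 0, "wy": 0, "wz": 0, "gripper": 0},
    {"x": 0, "y": -0.1, "z": 0, "wx": 0, "wy": 0, "wz": 0, "gripper": 0},
    {"x": 0, "y": -0.1, "z": 0, "wx": 0, "wy": 0, "wz": 0, "gripper": 0},
    {"x": 0, "y": 0, "z": 0, "wx": 0, "wy": 0, "wz": 0, "gripper": 0},
    {"x": 0, "y": 0, "z": -0.2, "wx": 0, "wy": 0, "wz": 0, "gripper": 0},
    {"x": 0, "y": 0, "z": -0.2, "wx": 0, "wy": 0, "wz": 0, "gripper": 0},
    {"x": 0, "y": 0, "z": 0, "wx": 0, "wy": 0, "wz": 0, "gripper": 0},
  ],
)

```text
time_s: 16.5
position: [0.4754, -0.1896, 0.2628]
tool_rot: [[0.981, -0.196, 0.0], [-0.196, -0.981, -0.0], [0.0, 0.0, -1.0]]
ft_force: [0.1, -0.3, -0.2]
grip_width: 0.0001
```

Run:
```python
from h import *
im=snap('wrist','w7');measure(im)
s=env.observe(); print(s['time_s'],s['position'],s['ft_force'])
```

```text
edge [115.3 115.3 115.2 115.2 115.1 115.1 115.2 115.1 115.  115.1 115.1 115.
 114.8]
blade [115.1 115.  115.  115.  115.  115.  115.1 115.1 115.1 115.1 115.1 115.1
 115.1 115.1 115.1] w [3.3 3.3 3.2 3.2 3.2 3.1 3.2 3.2 3.2 3.2 3.2 3.3 3.2 3.2 3.2]
GAP 0.0
16.55 [ 0.47531786 -0.1896362   0.26266367] [0.43324032 0.52878667 0.62545534]
```

Level to within about 0.15 mm. I'll lift clear and check from higher up.

step_arm(
  increments=[
    {"x": 0, "y": 0, "z": -1.5, "wx": 0, "wy": 0, "wz": 0, "gripper": 0},
    {"x": 0, "y": 0, "z": -1.5, "wx": 0, "wy": 0, "wz": 0, "gripper": 0},
    {"x": 0, "y": 0, "z": -1.5, "wx": 0, "wy": 0, "wz": 0, "gripper": 0},
    {"x": 0, "y": -1, "z": -1.5, "wx": 0, "wy": 0, "wz": 0, "gripper": 0},
    {"x": 0, "y": -1, "z": -1, "wx": 0, "wy": 0, "wz": 0, "gripper": 0},
    {"x": 0, "y": -1, "z": -1, "wx": 0, "wy": 0, "wz": 0, "gripper": 0},
    {"x": 0, "y": -1, "z": 0, "wx": 0, "wy": 0, "wz": 0, "gripper": 0},
    {"x": 0, "y": 0, "z": 0, "wx": 0, "wy": 0, "wz": 0, "gripper": 0},
    {"x": 0, "y": 0, "z": 0, "wx": 0, "wy": 0, "wz": 0, "gripper": 0},
  ],
)

```text
time_s: 17.45
position: [0.4832, -0.1502, 0.3421]
tool_rot: [[0.981, -0.195, -0.001], [-0.195, -0.981, 0.0], [-0.001, -0.0, -1.0]]
ft_force: [0.7, 0.4, -0.9]
grip_width: 0.0005
```

Run:
```python
from h import *
im=snap('wrist','w8');measure(im)
s=env.observe(); print(s['time_s'],s['position'],s['ft_force'])
x,y=proj(im,[np.r_[T0+RV@[.04,.115],.063]])[0].astype(int);print(x,y)
c=im['color'][max(0,y-35):y+35,max(0,x-50):x+50]
cv2.imwrite('pics/c8.png',cv2.resize(c,None,fx=7,fy=7,interpolation=cv2.INTER_CUBIC))
```

```text
edge [115.5 115.3 115.4 115.2 115.2 115.3 115.2 115.1 115.3 115.2 115.4]
blade [114.9 114.9 114.9 114.8 114.9 115.  115.  115.  115.  115.  115.  115.
 115.  115.  114.9] w [2.3 2.3 2.4 2.5 2.8 3.2 3.4 3.7 3.7 3.5 3.5 3.4 3.6 3.7 3.7]
GAP -0.29999999999998295
17.5 [ 0.48314329 -0.1504358   0.3421146 ] [ 0.59234409 -1.38935486  0.2036527 ]
383 125
```

View pics/c8.png

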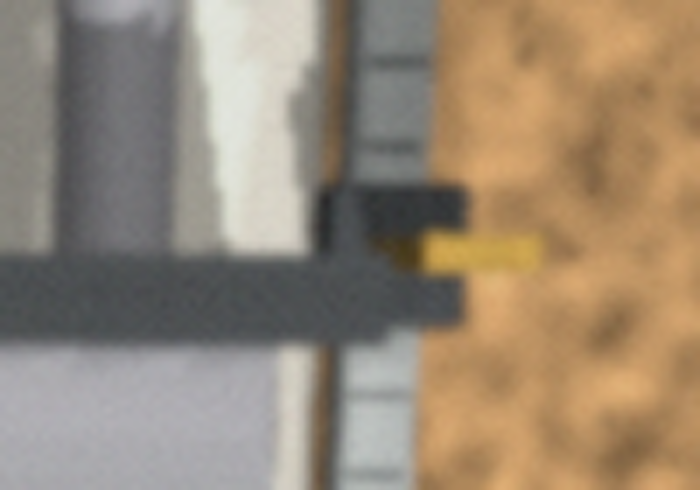

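View pics/w8.png

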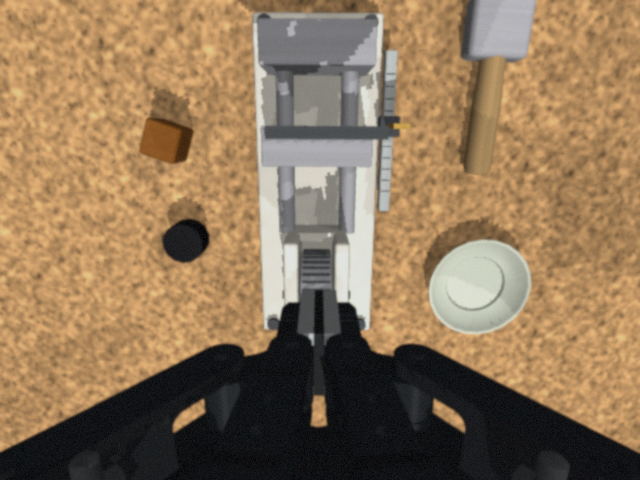

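The crop shows the plate's front edge at row ~256 and the blade's mid-line at ~252, level to about 0.3 mm. The full view shows block, mount, dish and brush undisturbed and the hand clear. Handing in.

```bash
python3 -c "
from rig import env
print(env.close_job())"
```

```text
the job is handed in; nothing more can be done
None
```

I rolled the wheel with the closed fingertips until the index plate's front edge stood level with the gauge blade, then lifted the hand clear and handed the job in. It took six strokes of 14–16 mm and a last one of 5 mm, pressing with about 6–8 N, and finished at about 17.5 s on the robot's clock.

- **Levelness:** The wrist view just above the wheel gave 0.0 mm between edge and blade, or about 0.15 mm still to close if I allow for a slight tilt in the edge readings. The higher view after lifting gave 0.3 mm past the blade by the automatic reading. Reading its enlarged crop by eye gave about 0.3 mm short. These checks disagree by a few tenths of a millimetre, so I take it as level within about 0.3 mm.
- **Gauge and loose things:** The blade read the same position to about 0.2 mm throughout. The block, mount, dish and brush looked undisturbed in the last picture. The bottle, beaker and slide box were outside that view and the arm did not go near them after its approach.
- **Refused call:** The first move call was refused because its rows lacked some keys. Nothing had moved, and I sent it again in full.

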